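# Hang the L-plate level on the stand

## Task

Draw the blue L-shaped test plate out of its leaning rack and hang it upright on the pin of the green stand, over the tray, by the one hole of its row that lets it hang level, so that its next coat runs off evenly. Leave it hanging freely and still, and do not disturb the grey plate, the tray or the paint tin.

Things in the scene. Friction and masses are not known exactly. Their poses are not given: they have to be found in the camera images.
- blue_plate_mid (a point): Blue-painted L-shaped plate, bare metal strip along the top, 8 mm thick all over, even aluminium, 0.16 to 0.26 kg. Point: centre of the middle hole, mid-thickness. Axes: x through the thickness, y along the top edge, z up the plate. Five through holes, 11 mm wide, at y -42, -21, 0, +21, +42 mm, all at z 0. The bar of the L spans y -70 to +70 mm, z -23 to +13 mm (its top edge).
- blue_plate_foot (a point): Middle of the lower edge of the blue plate's leg, same axes. The leg is the rest of the L: it goes down from the bar's +y end, y +14 to +70 mm and z -107 to -23 mm measured from the middle hole.
- grey_plate_mid (a point): A second plate, grey, mirror image of the blue one: its leg goes down from the -y end; same sizes, point and axes. It stays in its slot of the rack.
- rack: White sheet-metal rack, fixed; origin under its middle on the bench. Two parallel slots, 90 mm apart along its x; a plate stands in each on its foot, top leaning 30 degrees from vertical towards the rack's -x side, which is roughly the robot's right (-y). Which plate is in which slot varies. A wire rest under a plate's lower face reaches 75 mm up the plate from the foot; the top 45 mm is free on both faces.
- rack_lip (a point): Middle of the upper edge of the lip above the plate in the right-hand slot (the other slot has one too). A slot is 28 mm deep along a plate's slope, measured from its foot, and 3 mm wider than the plate, so a plate has to be drawn out along its own slope for at least 28 mm before it can be turned. Axes as the rack's.
- pin (a point): Point on the axis of the steel hanging pin, 5 mm thick, of the green stand, 215 mm above the bench; axes level, z up. From here the pin runs 32 mm to its rounded free end along -x (to the robot's side), rising at 8 degrees, and 27 mm along +x, falling at 8 degrees, to a brass collar 20 mm wide. A plate may hang anywhere between.
- stand: Rod stand with the pin, fixed; origin under the rod, which is 12 mm thick, 65 mm along +x from the pin's point, and ends 15 mm above it; beside and above it all is free. Green base plate 165 x 200 mm, 10 mm thick, reaching 135 mm along -x. Fingers may pass on either side of the pin.
- tray_mid (a point): Shallow steel tray, 104 x 150 x 22 mm, loose on the stand's base under the pin; the point is its centre. Its rim is 32 mm above the bench.
- tin_mid (a point): Small paint tin, 62 mm wide and 76 mm high, loose on the bench beyond the gap between rack and stand; the point is its centre.

How it is judged (in metres and radians):
On the way:
1. the blue plate is drawn clear of the rack (distance between blue_plate_mid and rack above 0.2 m), for 0.1 s.
At the end, for the whole second after the job is handed in: The blue plate hangs on the pin through one of its holes, its top edge within 7.5 degrees of level and its face upright within 17 degrees, carried by the stand, at rest; the grey plate, the tray and the tin are within 20 mm of where they stood (angle between blue_plate_mid's own y axis and vertical between 1.4408 and 1.7008 rad and angle between blue_plate_mid's own z axis and vertical below 0.3 rad and z of pin in the frame of blue_plate_mid between -0.006 and 0.009 m and y of pin in the frame of blue_plate_mid between -0.05 and 0.05 m and x of blue_plate_mid in the frame of pin between -0.04 and 0.04 m and contact force between blue_plate and stand above 0.8 N and linear speed of blue_plate below 0.03 m/s and angular speed of blue_plate below 0.4 rad/s and distance of each of grey_plate_mid, tray_mid, tin_mid from where it was at the start of the episode below 0.02 m); the robot touches nothing.
It fails at once if the grey plate is pulled out or knocked over (distance of grey_plate_mid from where it was at the start of the episode above 0.03 m).
It fails at once if the tray is pushed about (distance of tray_mid from where it was at the start of the episode above 0.03 m).
It fails at once if the paint tin is pushed or tipped (distance of tin_mid from where it was at the start of the episode above 0.03 m or angle between tin_mid's own z axis and vertical above 0.5 rad).
It also fails if it takes over 48 s, if anything falls off the work surface, if the arm or the gripper's body presses on something with over 40 N, if the wrist force passes 120 N, or if a joint passes its speed limit or range.

## Robot

A 6-joint arm with a two-finger parallel gripper is mounted at the origin on a cart in front of the work surface, level with it; the furniture and walls round the work are solid. World frame = base frame: x ahead of the robot, y to its left, z up, the work surface at z = 0. Lengths are in m, angles in degrees, forces in N, time in s.
With the tool pointing down it reaches from about 0.375 to 0.925 m from the base axis. Payload 5.7 kg.
Tool frame: the origin (TCP) lies at the very end of the fingers, on their centre line; the grasp point (between the pads) lies 19 mm behind it; z points along the fingers, y is the line along which they close (so a half turn about z gives the same grasp; the last joint's range is limited). The gripper opens to 85 mm and grips with 20 to 120 N. Pads are 22 mm wide; open, the fingers measure 114 mm over their backs; the gripper's body (76 mm by 85 mm) begins 54 mm behind the grasp point. The pads swing forward as they close: fully open they stand 13 mm farther back than shut.
Start: joints at [-83.256, 20.558, 86.54, -0, 72.909, -6.595], TCP at [0.138, -0.584, 0.231] pointing down, gripper open.
Joint ranges: [-170.27, 170.27], [-57.76, 135], [12.27, 136.19], [-55.21, 235.2], [11.17, 155.16], [-170.74, 170.74]. Speed limits (degrees/s): [136.94, 136.94, 180, 180, 180, 180].

## Interface

Orientations are given as a 3x3 rotation matrix whose columns are the frame's x, y, z axes.
In Python, from workcell import r, cams gives the robot as it stands. The module is installed in compiled form; this text tells all that it offers.
- The arm moves only by the shell command python3 -m crank 'ROWS' [FORCE]. ROWS is JSON, a list of rows, each an object of numbers: "fingers": the opening, from -1 (shut) to 1 (fully open), so that 0 is half open; "x", "y", "z": the shift along the tool's x, y, z in m; "twist": the turn about the tool's z in rad. A call has 1 to 8 rows; each row is the pose to reach, as a shift and turn from the pose commanded when the call began, along the tool's axes at that moment; what a row does not reach only later rows make up. A row lasts 1/12 s, in which the tool goes at most 41.7 mm and 7.16 degrees, less where a joint would pass 70% of its speed; a pose out of reach is approached as far as the arm can. A call with a gripper value outside its range is refused whole. The fingers move at their own pace and stop on an object; FORCE is the grip in N (left out, the last holds). Time passes only in rows, so rows that repeat a pose let the fingers close. It gives the time, the measured TCP pose, the force, the opening and the grip force at its end, in the units of the state.
- r.observe(): the state, without advancing time (a new reading comes with each control period).
- cams.read_camera(name): name is "scene" or "top" or "wrist"; returns (picture, depth): 400x640x3 uint8, red, green, blue; 400x640 float32, m along the optical axis (not along the pixel's ray), 0 where there is no reading.
- cams.calibration(name): a dict with "K" (3x3 intrinsics, pixels), "R" (3x3) and "t" (3): a world point X has camera coordinates R X + t. Camera axes: x right, y down, z forward; pixel columns grow to the right and rows downward; lengths in m; the calibration is good to about 2 mm. A picture is of the moment at which its call begins: read the wrist's pose just before it. calibration takes no time and is no camera call; for the wrist camera it gives the pose at the moment of the call.
- r.job_done(): hands the job in; it is judged then, once.
The state is a dict: "time_s": time; "qpos": joint angles; "dq": joint speeds; "joint_efforts": joint torques, N m; "eef_pos": TCP position; "ee_rot": TCP orientation; "force": force on the tool from outside, world axes, zero at the start; "moment": the same for the moment, N m; "gripper_width": opening from 0.0 (shut) to 1.0 (fully open); "grasp_force": force on a finger pad.
Only numpy, scipy, OpenCV 4.12 (cv2) and the standard library are available. Lean on these libraries where they do the work, as an engineer would, in place of code of your own. Each camera call takes 0.05 s, during which the arm holds its last target. There are 200 camera calls.

## Working session

There is one attempt and no reset: what is moved stays moved. The work goes in short steps, Python scripts to look and compute and a shell command to move; the robot and the scene stay as the last step left them, time stands still between calls to the robot, and variables do not carry over. Pictures are saved under pics/ and viewed, at most 10 in all, crops included, and the job is handed in when it is done.

```bash
mkdir -p pics
python3 - <<'E'
from workcell import r,cams
import cv2,numpy as np
o=r.observe();print(o['time_s'],o['eef_pos'],np.round(o['ee_rot'],3),o['gripper_width'])
for n in('scene','top'):
    p,d=cams.read_camera(n);c=cams.calibration(n)
    np.savez(f'{n}0.npz',p=p,d=d,**c);cv2.imwrite(f'pics/{n}0.png',p[:,:,::-1])
    print(n,-c['R'].T@c['t'],np.round(c['R'],2).tolist(),c['K'].tolist())
E
```

```text
0.0 [ 0.13832055 -0.58311493  0.23044419] [[ 0.973  0.231 -0.   ]
 [ 0.231 -0.973  0.002]
 [ 0.    -0.002 -1.   ]] 0.9985315788735291
scene [0.0501394  0.55528915 0.90836086] [[-0.73, -0.69, 0.0], [-0.49, 0.51, -0.71], [0.48, -0.52, -0.71]] [[489.4688020245481, 0.0, 330.49094150376686], [0.0, 489.4688020245481, 199.73091810641031], [0.0, 0.0, 1.0]]
top [ 0.32484469 -0.0099154   1.07089687] [[0.09, -1.0, 0.0], [-0.97, -0.09, -0.23], [0.23, 0.02, -0.97]] [[414.43138152566866, 0.0, 324.0897372633904], [0.0, 414.43138152566866, 204.08139393367796], [0.0, 0.0, 1.0]]
```

View pics/scene0.png

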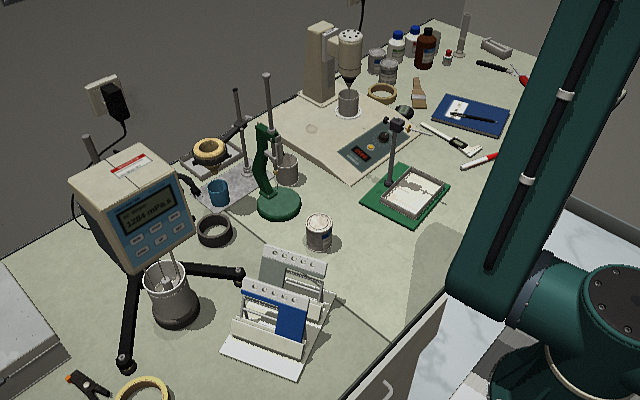

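View pics/top0.png

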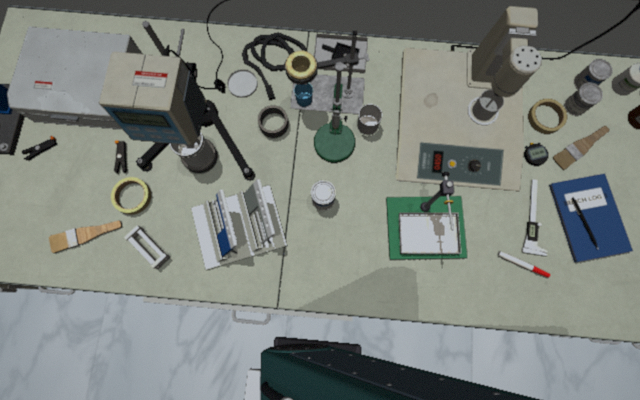

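The scene view shows the rack at about (275,310), with the blue plate in front (the left slot, +y) and its leg on the robot side, and the grey plate behind it. The tin is at (319,232) and the green stand at (405,190). In the top view the rack is at (240,225), the tin at (323,193), and the pin runs from the rod at (445,187) down over the tray at (430,233).

```bash
cat > h.py <<'E'
import numpy as np,cv2
from workcell import r,cams
def load(n):
    z=np.load(n+'.npz');return z['p'],z['d'],z
def snap(name,f):
    c=cams.calibration(name);p,d=cams.read_camera(name)
    np.savez(f+'.npz',p=p,d=d,**c);return p,d,c
def pts(us,vs,d,c):
    K,R,t=c['K'],c['R'],c['t'];z=d
    X=np.stack([(us-K[0,2])/K[0,0]*z,(vs-K[1,2])/K[1,1]*z,z],-1)
    return (X-t)@R
def ray(u,v,c):
    K,R,t=c['K'],c['R'],c['t'];g=R.T@np.array([(u-K[0,2])/K[0,0],(v-K[1,2])/K[1,1],1]);return -R.T@t,g
def cloud(d,c):
    v,u=np.indices(d.shape);return pts(u,v,d,c)
def onplane(u,v,c,p0,n):
    o,g=ray(u,v,c);return o+g*((p0-o)@n)/(g@n)
E
python3 - <<'E'
from h import *
p,d,c=load('scene0');P=cloud(d,c)
hsv=cv2.cvtColor(p,cv2.COLOR_RGB2HSV)
m=(cv2.inRange(hsv,(105,120,40),(125,255,255))>0)&(d>0)
m[:, :210]=0;m[:,350:]=0;m[:250]=0
m=cv2.morphologyEx(m.astype('uint8'),cv2.MORPH_OPEN,np.ones((3,3)))>0
Q=P[m];q0=np.median(Q,0);_,_,V=np.linalg.svd(Q-Q.mean(0));n=V[2]*np.sign(V[2][2])
res=(Q-Q.mean(0))@n;k=abs(res)<.006;Q=Q[k];_,_,V=np.linalg.svd(Q-Q.mean(0));n=V[2]*np.sign(V[2][2])
print(len(Q),'mean',Q.mean(0),'n',n,'tilt',np.degrees(np.arcsin(n[2])),'rms',((Q-Q.mean(0))@n).std(), Q.min(0),Q.max(0))
a=cv2.resize(p[235:385,210:350],None,fx=4.2,fy=4,interpolation=cv2.INTER_CUBIC)
a=p[240:350,225:345];a=cv2.resize(a,None,fx=6,fy=5,interpolation=cv2.INTER_CUBIC)
cv2.imwrite('pics/rackz.png',a[:,:,::-1])
b=cv2.resize(p[100:235,355:455],None,fx=4,fy=4,interpolation=cv2.INTER_CUBIC)
pt,dt,ct=load('top0')
b2=cv2.resize(pt[165:270,380:480],None,fx=4,fy=4,interpolation=cv2.INTER_CUBIC)
o=np.zeros((540,800,3),'uint8');o[:540,:400]=b;o[:420,400:]=b2
cv2.imwrite('pics/standz.png',o[:,:,::-1])
E
```

```text
1040 mean [0.45799023 0.24546582 0.08222524] n [-0.32024789  0.80711605  0.49598888] tilt 29.734979464738338 rms 0.001437796350745437 [0.41555604 0.21807003 0.04378081] [0.55579213 0.27196098 0.10961536]
```

View pics/rackz.png

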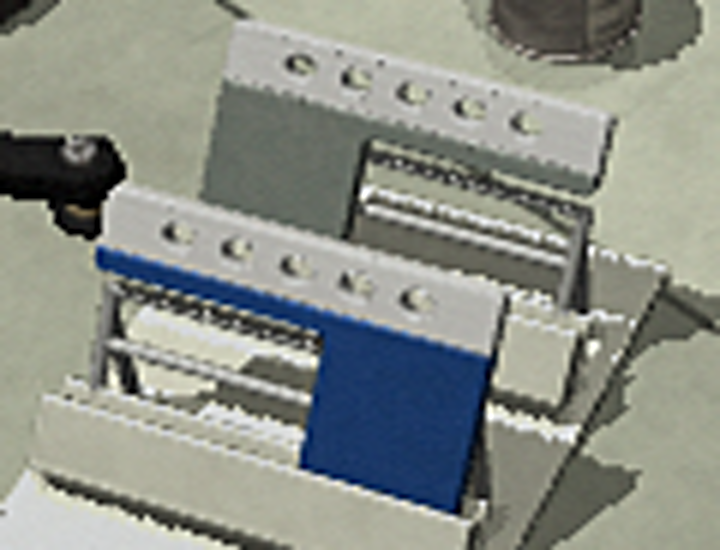

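View pics/standz.png

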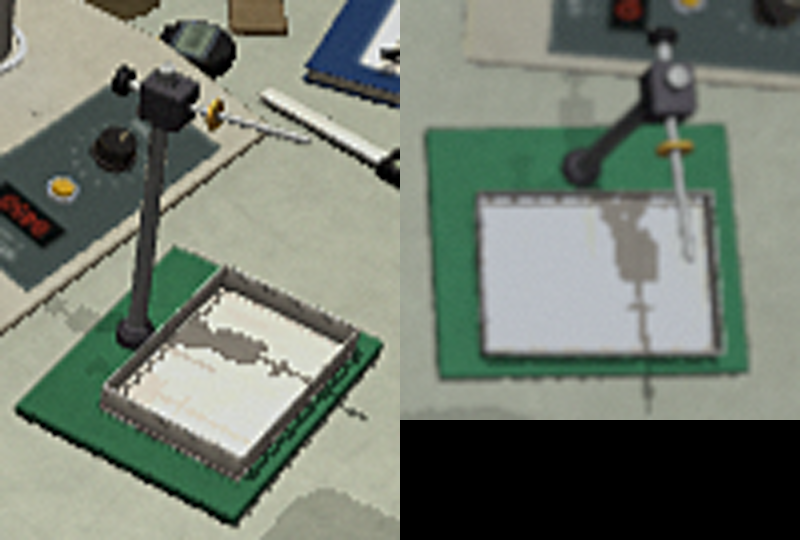

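The rack crop shows the blue plate's row of holes at scene pixels (254.5,286.4) to (294.2,299.6), with the middle one at (274.3,293.2). The stand crop shows the pin tip at scene (432,135) and top (452.2,229.5), and the collar at scene (408.5,128.2) and top (448.8,202).

Run:
```python
from h import *
p,d,c=load('scene0');pt,dt,ct=load('top0')
n=np.array([-.32025,.80712,.49599]);n/=np.linalg.norm(n);q=np.array([.45799,.24547,.08223])
H={k:onplane(225+u/6,240+v/5,c,q,n)-.004*n for k,u,v in(('-42',177,232),('-21',237,248),('0',296,266),('21',355,282),('42',415,298),('TL',118,182),('TR',508,292))}
for k in H:print(k,H[k].round(4))
y=H['42']-H['-42'];print(np.linalg.norm(y));y/=np.linalg.norm(y);print('y',y,'z',np.cross(n,y))
def tri(a,b):
    o1,g1=ray(*a,c);o2,g2=ray(*b,ct);g1/=np.linalg.norm(g1);g2/=np.linalg.norm(g2)
    s=np.linalg.lstsq(np.stack([g1,-g2],1),o2-o1,rcond=None)[0];A=o1+g1*s[0];B=o2+g2*s[1];return (A+B)/2,np.linalg.norm(A-B)
T,e=tri((432,135),(452.2,229.5));C,e2=tri((408.5,128.2),(448.8,202));print('tip',T,e,'collar',C,e2,'axis',(C-T)/np.linalg.norm(C-T),np.linalg.norm(C-T))
# tin, green base, grey
P=cloud(dt,ct);print('tin',P[188:198,318:328].reshape(-1,3).mean(0))
w=cams.calibration('wrist');o=r.observe();R=np.array(o['ee_rot']);print('cam in tool',R.T@(-w['R'].T@w['t']-o['eef_pos']),(w['R']@R).round(3).tolist(),w['K'][0,0])
```

```text
-42 [0.5351 0.2492 0.1179]
-21 [0.5152 0.241  0.1184]
0 [0.4955 0.2334 0.118 ]
21 [0.4763 0.2256 0.1184]
42 [0.4571 0.2176 0.1189]
TL [0.5596 0.2516 0.1297]
TR [0.4322 0.2008 0.1302]
0.08415056855488252
y [-0.92693191 -0.37504381  0.01180551] z [ 0.19554558 -0.45596623  0.86824923]
tip [ 0.4964799  -0.26316001  0.21933874] 0.001081886453033496 collar [ 0.55754299 -0.25722612  0.21042609] 0.0016617968680377848 axis [ 0.98497217  0.09571609 -0.14376457] 0.06199474567633009
tin [0.58924954 0.0168139  0.07329543]
cam in tool [ 0.07097855  0.00085654 -0.14220862] [[0.001, 1.0, 0.0], [-0.96, 0.001, -0.28], [-0.28, -0.0, 0.96]] 275.37673379457107
```

```bash
cat > to.py <<'E'
import sys,json
from h import *
# to.py x y z yaw_deg : shift/twist needed in tool axes
o=r.observe();R=np.array(o['ee_rot']);p=np.array(o['eef_pos'])
t=np.array([float(a) for a in sys.argv[1:4]]);yaw=np.degrees(np.arctan2(R[1,0],R[0,0]))
print('t',o['time_s'],'p',p.round(4),'yaw',yaw.round(2),'F',np.round(o['force'],1),'w',round(o['gripper_width'],3),'gf',round(o['grasp_force'],1),'q6',o['qpos'][5])
print('shift',(R.T@(t-p)).round(4),'twist',np.radians(yaw-float(sys.argv[4])).round(3))
E
python3 -m crank '[{"x":0.31,"y":-0.16,"z":-0.13,"fingers":1},{"x":0.31,"y":-0.16,"z":-0.13,"fingers":1},{"x":0.31,"y":-0.16,"z":-0.13,"fingers":1},{"x":0.31,"y":-0.16,"z":-0.13,"fingers":1},{"x":0.31,"y":-0.16,"z":-0.13,"fingers":1},{"x":0.31,"y":-0.16,"z":-0.13,"fingers":1},{"x":0.31,"y":-0.16,"z":-0.13,"fingers":1},{"x":0.31,"y":-0.16,"z":-0.13,"fingers":1}]' 30
python3 to.py .452 .213 .26 22
```

```text
t 0.1 p [ 0.1383 -0.5832  0.2305] yaw 13.34 F [-0.8 -0.  -0.5] w 1.0 gf 0.0 q6 -6.594006306413521
shift [ 0.4889 -0.7024 -0.0282] twist -0.151schema error: expected keys fingers, x, y, z, twist
```

```bash
python3 -m crank '[{"x":0.31,"y":-0.16,"z":-0.13,"twist":0,"fingers":1},{"x":0.31,"y":-0.16,"z":-0.13,"twist":0,"fingers":1},{"x":0.31,"y":-0.16,"z":-0.13,"twist":0,"fingers":1},{"x":0.31,"y":-0.16,"z":-0.13,"twist":0,"fingers":1},{"x":0.31,"y":-0.16,"z":-0.13,"twist":0,"fingers":1},{"x":0.31,"y":-0.16,"z":-0.13,"twist":0,"fingers":1},{"x":0.31,"y":-0.16,"z":-0.13,"twist":0,"fingers":1},{"x":0.31,"y":-0.16,"z":-0.13,"twist":0,"fingers":1}]' 30
python3 to.py .452 .213 .26 22
```

```text
time_s: 0.77
eef_pos: [0.3763, -0.3786, 0.3481]
ee_rot: [[0.973, 0.231, -0.0], [0.231, -0.973, 0.001], [-0.0, -0.001, -1.0]]
force: [0.7, -0.5, 0.1]
gripper_width: 1.0
grasp_force: 0.0
t 0.7667 p [ 0.3763 -0.3786  0.3481] yaw 13.33 F [ 0.7 -0.5  0.1] w 1.0 gf 0.0 q6 24.08494262425249
shift [ 0.21   -0.5582  0.0884] twist -0.151
```

```bash
python3 -m crank '[{"x":0.2,"y":-0.55,"z":0.05,"twist":-0.15,"fingers":1},{"x":0.2,"y":-0.55,"z":0.05,"twist":-0.15,"fingers":1},{"x":0.2,"y":-0.55,"z":0.05,"twist":-0.15,"fingers":1},{"x":0.2,"y":-0.55,"z":0.05,"twist":-0.15,"fingers":1},{"x":0.2,"y":-0.55,"z":0.05,"twist":-0.15,"fingers":1},{"x":0.2,"y":-0.55,"z":0.05,"twist":-0.15,"fingers":1},{"x":0.2,"y":-0.55,"z":0.05,"twist":-0.15,"fingers":1},{"x":0.2,"y":-0.55,"z":0.05,"twist":-0.15,"fingers":1}]'
python3 to.py .452 .213 .26 22
```

```text
time_s: 1.43
eef_pos: [0.4133, -0.0485, 0.3191]
ee_rot: [[0.928, 0.373, -0.0], [0.373, -0.928, 0.0], [-0.0, -0.0, -1.0]]
force: [0.3, 0.8, -0.2]
gripper_width: 0.999
grasp_force: 0.0
t 1.4333 p [ 0.4133 -0.0485  0.3191] yaw 21.91 F [ 0.3  0.8 -0.2] w 0.999 gf 0.0 q6 51.86094486734449
shift [ 0.1335 -0.2281  0.0591] twist -0.002
```

```bash
python3 -m crank '[{"x":0.133,"y":-0.228,"z":0.06,"twist":0,"fingers":1},{"x":0.133,"y":-0.228,"z":0.06,"twist":0,"fingers":1},{"x":0.133,"y":-0.228,"z":0.06,"twist":0,"fingers":1},{"x":0.133,"y":-0.228,"z":0.06,"twist":0,"fingers":1},{"x":0.133,"y":-0.228,"z":0.06,"twist":0,"fingers":1},{"x":0.133,"y":-0.228,"z":0.06,"twist":0,"fingers":1},{"x":0.133,"y":-0.228,"z":0.06,"twist":0,"fingers":1},{"x":0.133,"y":-0.228,"z":0.06,"twist":0,"fingers":1}]'
python3 to.py .452 .213 .26 22
python3 - <<'E'
from h import *
p,d,c=snap('wrist','w1');cv2.imwrite('pics/w1.png',p[:,:,::-1])
M=np.array([.4957,.2334,.118]);y=np.array([-.927,-.375,0]);z=np.array([.187,-.463,.866])
for k in(-42,0,42):
    X=c['R']@(M+k/1e3*y)+c['t'];print(k,(c['K']@X)[:2]/X[2])
E
```

```text
time_s: 2.1
eef_pos: [0.4516, 0.2144, 0.2578]
ee_rot: [[0.926, 0.377, -0.002], [0.377, -0.926, 0.001], [-0.001, -0.002, -1.0]]
force: [-1.0, -0.2, 0.3]
gripper_width: 0.996
grasp_force: 0.0
t 2.1 p [0.4516 0.2144 0.2578] yaw 22.16 F [-1.  -0.2  0.3] w 0.996 gf 0.0 q6 85.21359572225438
shift [-0.0002  0.0015 -0.0022] twist 0.003
-42 [313.14941862  99.23941828]
0 [313.05999335 143.63274598]
42 [312.97789658 184.38799092]
```

View pics/w1.png

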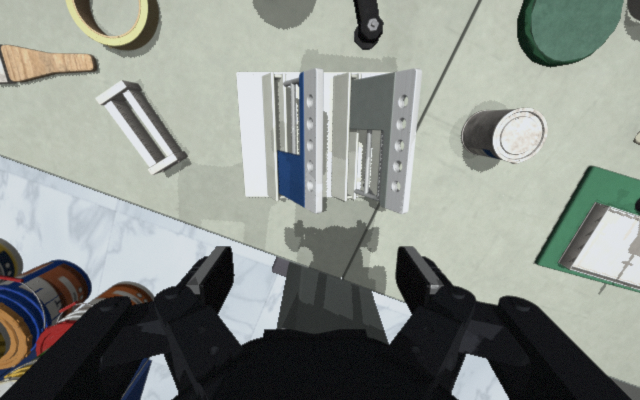

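The wrist view shows the blue plate's holes at (309,102), (308,145) and (310,187). That agrees with the prediction within about 2 mm, so I'm descending to grip over the leg.

```bash
python3 -m crank '[{"x":-0.001,"y":0.001,"z":0.04,"twist":0,"fingers":0.4},{"x":-0.001,"y":0.001,"z":0.08,"twist":0,"fingers":0.4},{"x":-0.001,"y":0.001,"z":0.11,"twist":0,"fingers":0.4},{"x":-0.001,"y":0.001,"z":0.13,"twist":0,"fingers":0.4},{"x":-0.001,"y":0.001,"z":0.15,"twist":0,"fingers":0.4},{"x":-0.001,"y":0.001,"z":0.15,"twist":0,"fingers":0.4}]' 25
python3 -m crank '[{"x":0,"y":0,"z":0,"twist":0,"fingers":-0.2},{"x":0,"y":0,"z":0,"twist":0,"fingers":-0.5},{"x":0,"y":0,"z":0,"twist":0,"fingers":-1},{"x":0,"y":0,"z":0,"twist":0,"fingers":-1},{"x":0,"y":0,"z":0,"twist":0,"fingers":-1},{"x":0,"y":0,"z":0,"twist":0,"fingers":-1}]' 25
python3 to.py .452 .213 .26 22
python3 - <<'E'
from h import *
p,d,c=snap('wrist','w2');cv2.imwrite('pics/w2.png',p[:,:,::-1])
E
```

```text
time_s: 2.65
eef_pos: [0.4487, 0.2071, 0.1063]
ee_rot: [[0.928, 0.372, -0.007], [0.372, -0.928, -0.002], [-0.007, -0.0, -1.0]]
force: [-0.4, -0.6, -0.1]
gripper_width: 0.7
grasp_force: 0.0
time_s: 3.15
eef_pos: [0.4511, 0.2131, 0.1112]
ee_rot: [[0.929, 0.371, 0.001], [0.371, -0.929, 0.007], [0.003, -0.006, -1.0]]
force: [-6.0, 15.6, 3.6]
gripper_width: 0.186
grasp_force: 22.5
t 3.15 p [0.4511 0.2131 0.1112] yaw 21.79 F [-6.  15.6  3.6] w 0.186 gf 22.5 q6 84.97167246221237
shift [ 0.0012 -0.0005 -0.1488] twist -0.004
```

View pics/w2.png

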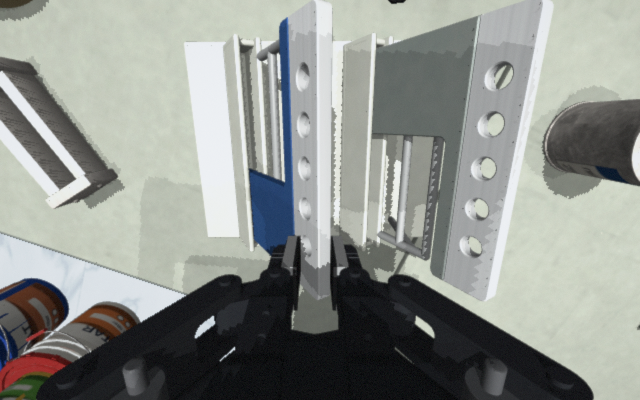

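The wrist view shows the plate gripped at (315,255) by its +42 mm hole, with the grey plate untouched at (480,170). Next I pull along the slope.

```bash
python3 -m crank '[{"x":0,"y":-0.002,"z":0,"twist":0,"fingers":-1},{"x":0,"y":0.001,"z":-0.005,"twist":0,"fingers":-1},{"x":0,"y":0.004,"z":-0.01,"twist":0,"fingers":-1},{"x":0,"y":0.007,"z":-0.015,"twist":0,"fingers":-1},{"x":0,"y":0.01,"z":-0.02,"twist":0,"fingers":-1}]' 35
python3 -m crank '[{"x":0,"y":0.003,"z":-0.006,"twist":0,"fingers":-1},{"x":0,"y":0.006,"z":-0.012,"twist":0,"fingers":-1},{"x":0,"y":0.009,"z":-0.018,"twist":0,"fingers":-1},{"x":0,"y":0.01,"z":-0.024,"twist":0,"fingers":-1}]' 35
python3 - <<'E'
from h import *
p,d,c=snap('wrist','w3');q=snap('scene','s3')[0]
o=np.vstack([cv2.resize(p,(480,300)),cv2.resize(q[220:360,190:414],(480,300))])
cv2.imwrite('pics/w3.png',o[:,:,::-1])
E
```

```text
time_s: 3.62
eef_pos: [0.4541, 0.2021, 0.1305]
ee_rot: [[0.928, 0.373, -0.001], [0.373, -0.928, 0.004], [0.0, -0.004, -1.0]]
force: [-2.7, 8.4, -2.4]
gripper_width: 0.178
grasp_force: 31.7
time_s: 3.95
eef_pos: [0.4582, 0.192, 0.1545]
ee_rot: [[0.928, 0.373, -0.001], [0.373, -0.928, 0.003], [0.0, -0.003, -1.0]]
force: [-2.9, 4.3, -2.1]
gripper_width: 0.164
grasp_force: 32.5
```

View pics/w3.png

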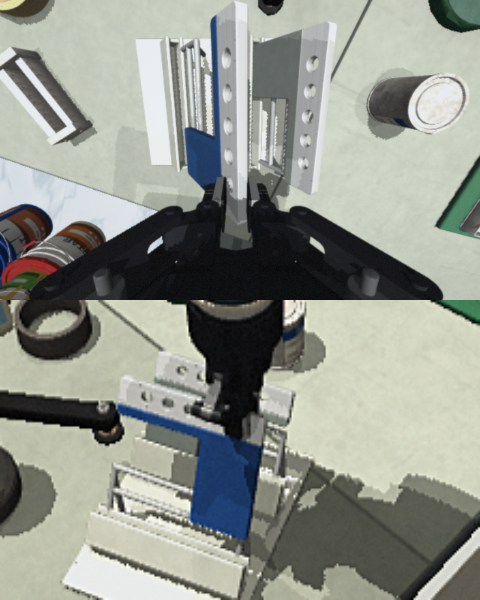

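The plate is coming out with the gripper: the foot sits above the lip at (220,535) and the grey plate hasn't moved. I'm lifting on.

```bash
python3 -m crank '[{"x":0,"y":0.004,"z":-0.01,"twist":0,"fingers":-1},{"x":0,"y":0.006,"z":-0.025,"twist":0,"fingers":-1},{"x":0,"y":0.006,"z":-0.045,"twist":0,"fingers":-1},{"x":0,"y":0.006,"z":-0.07,"twist":0,"fingers":-1},{"x":0,"y":0.006,"z":-0.1,"twist":0,"fingers":-1},{"x":0,"y":0.006,"z":-0.14,"twist":0,"fingers":-1},{"x":0,"y":0.006,"z":-0.18,"twist":0,"fingers":-1},{"x":0,"y":0.006,"z":-0.18,"twist":0,"fingers":-1}]' 60
python3 - <<'E'
from h import *
p,d,c=snap('wrist','w4');q=snap('scene','s4')[0]
o=np.vstack([p[:,80:560],cv2.resize(q[90:290,190:510],(480,300))[:200]])
o=np.vstack([cv2.resize(p,(480,300)),cv2.resize(q[130:330,190:510],(480,300))])
cv2.imwrite('pics/w4.png',o[:,:,::-1])
E
```

```text
time_s: 4.72
eef_pos: [0.4655, 0.186, 0.3425]
ee_rot: [[0.927, 0.374, 0.015], [0.374, -0.928, 0.003], [0.015, 0.003, -1.0]]
force: [1.3, 1.2, -1.5]
gripper_width: 0.069
grasp_force: 67.4
```

View pics/w4.png

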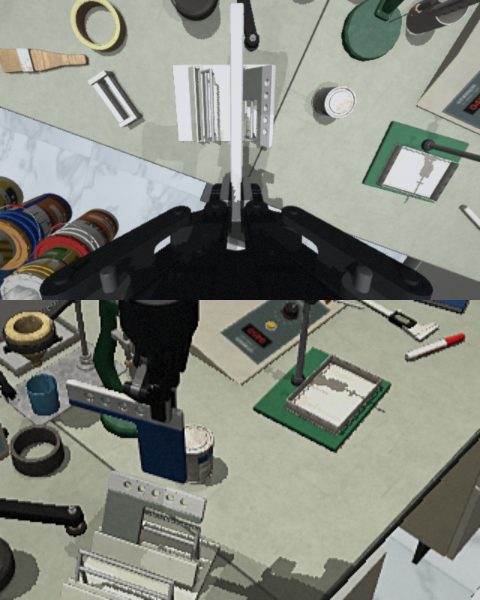

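The plate is out of the rack and hangs upright and edge-on in the jaws. The rack, grey plate and tin are undisturbed. Next I measure the plate in the tool frame.

Run:
```python
from h import *
o=r.observe();R=np.array(o['ee_rot']);tp=np.array(o['eef_pos'])
p,d,c=load('s4');P=cloud(d,c)
hsv=cv2.cvtColor(p,cv2.COLOR_RGB2HSV)
T=(P-tp)@R   # tool coords
box=(abs(T[...,0]-.03)<.14)&(abs(T[...,1])<.035)&(T[...,2]>-.04)&(T[...,2]<.13)&(d>0)
m=box&(cv2.inRange(hsv,(105,120,30),(125,255,255))>0)
Q=T[m];mu=np.median(Q,0);k=abs(Q[:,1]-mu[1])<.02;Q=Q[k]
co,*_=np.linalg.lstsq(np.c_[np.ones(len(Q)),Q[:,[0,2]]],Q[:,1],rcond=None);res=Q[:,1]-np.c_[np.ones(len(Q)),Q[:,[0,2]]]@co
print(len(Q),'plane y=',co,res.std(),'angles',np.degrees(np.arctan(co[1:])))
print('blue z max',np.percentile(Q[:,2],99.5),'x range',Q[:,0].min(),Q[:,0].max())
on=box&(abs(T[...,1]-(co[0]+co[1]*T[...,0]+co[2]*T[...,2]))<.006)
v,u=np.nonzero(on);print('px',u.min(),u.max(),v.min(),v.max())
on8=on.astype('uint8')
n,l,s,ce=cv2.connectedComponentsWithStats(1-on8,connectivity=4)
nt=np.array([-co[1],1,-co[2]]);n0=R@nt;p0=tp+R@np.array([0,co[0],0])
for i in range(1,n):
    if 4<s[i,4]<80:
        X=onplane(*ce[i],c,p0,n0);print('hole',ce[i].round(1),s[i,4],(R.T@(X-tp)).round(4))
a=cv2.resize(p[v.min()-5:v.max()+5,u.min()-5:u.max()+5],None,fx=6,fy=6,interpolation=cv2.INTER_CUBIC);cv2.imwrite('pics/pz.png',a[:,:,::-1]);print(a.shape,u.min()-5,v.min()-5)
np.savez('tool4.npz',R=R,tp=tp,co=co)
```

```text
1157 plane y= [-0.00287     0.0006683   0.02108609] 0.0009055209488571326 angles [0.03829063 1.20796506]
blue z max 0.10116088516975207 x range -0.020126174702873628 0.1196462943965604
px 234 314 183 252
hole [283.6 202.4] 5 [ 0.0289 -0.003  -0.0075]
(474, 540, 3) 229 178
```

View pics/pz.png

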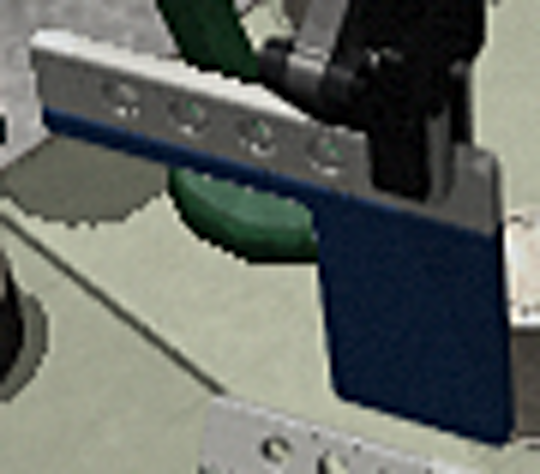

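```bash
python3 - <<'E'
from h import *
z=np.load('tool4.npz');R,tp,co=z['R'],z['tp'],z['co'];p,d,c=load('s4')
nt=np.array([-co[1],1,-co[2]]);n0=R@nt;p0=tp+R@np.array([0,co[0],0])
for k,u,v in((-42,123,98),(-21,190,115),(0,260,133),(21,328,153),('foot in',340,395),('foot out',505,440)):
    print(k,(R.T@(onplane(229+u/6,178+v/6,c,p0,n0)-tp)).round(4))
E
python3 -m crank '[{"x":-0.18,"y":0.446,"z":0,"twist":-1.283,"fingers":-1},{"x":-0.18,"y":0.446,"z":0,"twist":-1.283,"fingers":-1},{"x":-0.18,"y":0.446,"z":0,"twist":-1.283,"fingers":-1},{"x":-0.18,"y":0.446,"z":0,"twist":-1.283,"fingers":-1},{"x":-0.18,"y":0.446,"z":0,"twist":-1.283,"fingers":-1},{"x":-0.18,"y":0.446,"z":0,"twist":-1.283,"fingers":-1},{"x":-0.18,"y":0.446,"z":0,"twist":-1.283,"fingers":-1},{"x":-0.18,"y":0.446,"z":0,"twist":-1.283,"fingers":-1}]'
python3 to.py .455 -.296 .30 95.5
```

```text
-42 [ 0.0918 -0.0029 -0.0027]
-21 [ 0.0709 -0.0029 -0.0038]
0 [ 0.0494 -0.0029 -0.0049]
21 [ 0.029  -0.003  -0.0048]
foot in [ 0.0331 -0.0007  0.1019]
foot out [-0.0203 -0.0008  0.0985]
time_s: 5.48
eef_pos: [0.4604, -0.1031, 0.3314]
ee_rot: [[0.317, 0.949, -0.003], [0.949, -0.317, 0.001], [-0.0, -0.004, -1.0]]
force: [0.5, 0.3, -2.2]
gripper_width: 0.074
grasp_force: 67.3
t 5.4833 p [ 0.4604 -0.1031  0.3314] yaw 71.54 F [ 0.5  0.3 -2.2] w 0.074 gf 67.3 q6 -2.5451834257855106
shift [-0.1847  0.0561  0.0313] twist -0.418
```

```bash
python3 -m crank '[{"x":-0.185,"y":0.056,"z":0.03,"twist":-0.418,"fingers":-1},{"x":-0.185,"y":0.056,"z":0.03,"twist":-0.418,"fingers":-1},{"x":-0.185,"y":0.056,"z":0.03,"twist":-0.418,"fingers":-1},{"x":-0.185,"y":0.056,"z":0.03,"twist":-0.418,"fingers":-1},{"x":-0.185,"y":0.056,"z":0.03,"twist":-0.418,"fingers":-1},{"x":-0.185,"y":0.056,"z":0.03,"twist":-0.418,"fingers":-1},{"x":-0.185,"y":0.056,"z":0.07,"twist":-0.418,"fingers":-1},{"x":-0.185,"y":0.056,"z":0.108,"twist":-0.418,"fingers":-1}]'
python3 -m crank '[{"x":0,"y":0,"z":0.003,"twist":0,"fingers":-1},{"x":0,"y":0,"z":0.003,"twist":0,"fingers":-1},{"x":0,"y":0,"z":0.003,"twist":0,"fingers":-1}]'
python3 to.py .460 -.2956 .218 95.5
python3 - <<'E'
from h import *
o=r.observe()
p,d,c=snap('wrist','w5');q,dq,cq=snap('scene','s5')
np.savez('tool5.npz',R=o['ee_rot'],tp=o['eef_pos'])
X=cq['R']@np.array([.4965,-.2632,.2193])+cq['t'];uv=(cq['K']@X)[:2]/X[2];print(uv)
u,v=int(uv[0])-50,int(uv[1])-37;print(u,v)
a=cv2.resize(q[v:v+75,u:u+100],(800,600),interpolation=cv2.INTER_CUBIC);cv2.imwrite('pics/s5.png',a[:,:,::-1])
E
```

```text
time_s: 6.15
eef_pos: [0.4557, -0.2963, 0.2244]
ee_rot: [[-0.088, 0.996, 0.002], [0.996, 0.088, -0.002], [-0.002, 0.002, -1.0]]
force: [-0.1, 1.5, -3.4]
gripper_width: 0.071
grasp_force: 67.3
time_s: 6.4
eef_pos: [0.4557, -0.2947, 0.2227]
ee_rot: [[-0.091, 0.996, -0.001], [0.996, 0.091, 0.0], [0.0, -0.001, -1.0]]
force: [-0.1, -0.7, -1.6]
gripper_width: 0.071
grasp_force: 67.3
t 6.4 p [ 0.4557 -0.2947  0.2227] yaw 95.2 F [-0.1 -0.7 -1.6] w 0.071 gf 67.3 q6 -45.37613967666245
shift [-0.0013  0.0042  0.0047] twist -0.005
[432.23360529 135.05243527]
382 98
```

View pics/s5.png

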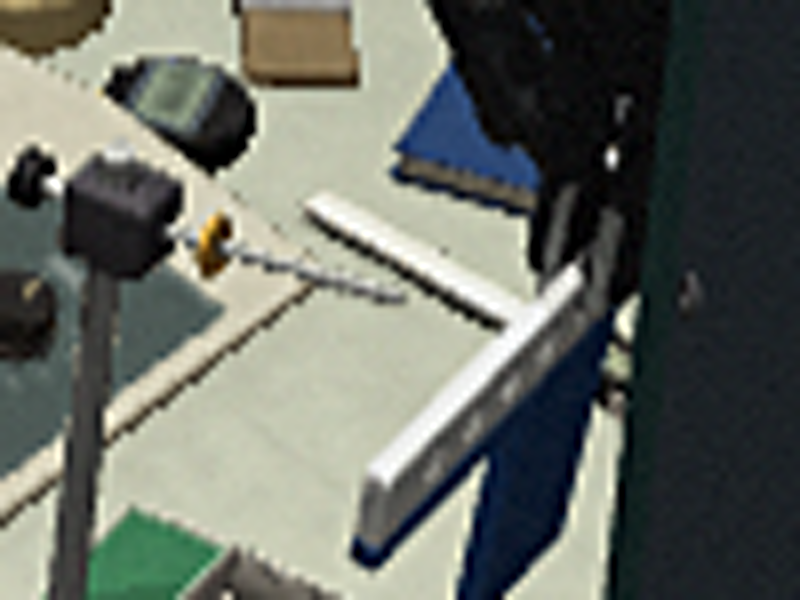

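The scene crop shows the pin tip at (405,298) in the crop and the plate ahead of it, with its holes at about (430,468), (472,425), (508,383) and (548,345). Ten pictures are used, so I continue with numbers only.

Run:
```python
from h import *
z=np.load('tool5.npz');R,tp=z['R'],z['tp']
q,dq,cs=load('s5')
def pr(X,c):
    X=c['R']@X+c['t'];return ((c['K']@X)[:2]/X[2])
for k,x,zz in((-42,.0918,-.0027),(-21,.0709,-.0035),(0,.0494,-.0043),(21,.029,-.0052)):
    print(k,((pr(tp+R@np.array([x,-.003,zz]),cs)-[382,98])*8).round(0))
p,d,c=load('w5');P=cloud(d,c);T=(P-tp)@R
# plate top edge in wrist cloud
m=(abs(T[...,1])<.012)&(T[...,0]>.015)&(T[...,0]<.13)&(abs(T[...,2]+.018)<.008)&(d>0)
Q=T[m];print('top edge n',len(Q),'y mean',np.median(Q[:,1]),'y rng',np.percentile(Q[:,1],[3,97]),'x max',np.percentile(Q[:,0],99.5),'z near/far',np.median(Q[Q[:,0]<.05][:,2]),np.median(Q[Q[:,0]>.09][:,2]))
# pin
W=P
m=(W[...,0]>.47)&(W[...,0]<.60)&(abs(W[...,1]+.26)<.03)&(W[...,2]>.195)&(W[...,2]<.235)&(d>0)
Q=W[m];print('pin n',len(Q))
for a in np.arange(.48,.60,.008):
    k=(Q[:,0]>=a)&(Q[:,0]<a+.008)
    if k.sum()>2: print(round(a+.004,3),k.sum(),Q[k].mean(0).round(4),Q[k,1].min().round(4),Q[k,1].max().round(4),'zmax',Q[k,2].max().round(4))
if len(Q): print('tip x min',Q[:,0].min())
```

```text
-42 [437. 457.]
-21 [475. 416.]
0 [514. 375.]
21 [550. 337.]
top edge n 3752 y mean 7.831481839402972e-05 y rng [-0.00364786  0.00366512] x max 0.115317182208137 z near/far -0.012375782726049342 -0.011100166531190997
pin n 5313
0.492 22 [ 0.4954 -0.2633  0.2199] -0.2655 -0.2618 zmax 0.2221
0.5 129 [ 0.5    -0.2626  0.2201] -0.2662 -0.2601 zmax 0.2218
0.508 124 [ 0.5081 -0.2618  0.2191] -0.2651 -0.2593 zmax 0.2212
0.516 119 [ 0.516  -0.2609  0.218 ] -0.2637 -0.2583 zmax 0.2196
0.524 120 [ 0.5239 -0.26    0.2168] -0.2629 -0.2577 zmax 0.2187
0.532 117 [ 0.532  -0.2591  0.2157] -0.2618 -0.2569 zmax 0.2181
0.54 114 [ 0.54   -0.2581  0.2146] -0.2607 -0.2558 zmax 0.2164
0.548 111 [ 0.548  -0.2572  0.2134] -0.2606 -0.2547 zmax 0.2153
0.556 713 [ 0.5549 -0.2563  0.2133] -0.2668 -0.2471 zmax 0.2212
0.564 52 [ 0.566  -0.2551  0.211 ] -0.2575 -0.2533 zmax 0.2127
0.572 1366 [ 0.5734 -0.253   0.2113] -0.2661 -0.2424 zmax 0.2224
0.58 739 [ 0.58   -0.2517  0.2183] -0.2659 -0.2415 zmax 0.2223
0.588 1080 [ 0.5876 -0.2511  0.2225] -0.265 -0.2407 zmax 0.2311
0.596 497 [ 0.5952 -0.2485  0.2202] -0.2646 -0.2401 zmax 0.2306
tip x min 0.47002307235483604
```

Run:
```python
from h import *
for w,t in(('w4','tool4'),('w5','tool5')):
    z=np.load(t+'.npz');R,tp=z['R'],z['tp'];p,d,c=load(w);T=(cloud(d,c)-tp)@R
    m=(abs(T[...,1])<.012)&(T[...,0]>.012)&(T[...,0]<.15)&(abs(T[...,2])<.05)&(d>0)
    Q=T[m]
    for a in np.arange(.015,.13,.01):
        k=(Q[:,0]>=a)&(Q[:,0]<a+.01)
        if k.sum()>5: print(w,round(a+.005,3),k.sum(),'z',np.percentile(Q[k,2],[10,50,90]).round(4),'y',np.percentile(Q[k,1],[3,97]).round(4))
    print('xmax',np.percentile(Q[:,0],[99,99.8]))
```

```text
w4 0.02 316 z [-0.0205 -0.0195 -0.0186] y [-0.0097  0.0052]
w4 0.03 306 z [-0.0202 -0.0193 -0.0186] y [-0.0024  0.005 ]
w4 0.04 319 z [-0.0201 -0.0193 -0.0185] y [-0.0024  0.005 ]
w4 0.05 324 z [-0.02   -0.0192 -0.0185] y [-0.0023  0.0049]
w4 0.06 363 z [-0.02   -0.0192 -0.0184] y [-0.0022  0.0053]
w4 0.07 390 z [-0.0199 -0.019  -0.0183] y [-0.0022  0.0052]
w4 0.08 390 z [-0.0199 -0.019  -0.0182] y [-0.0021  0.0051]
w4 0.09 421 z [-0.0198 -0.019  -0.0181] y [-0.0021  0.005 ]
w4 0.1 454 z [-0.0198 -0.019  -0.0179] y [-0.002   0.0053]
w4 0.11 511 z [-0.0197 -0.0187 -0.0178] y [-0.0024  0.0052]
w4 0.12 256 z [-0.0193 -0.0184 -0.0174] y [-0.0023  0.0051]
xmax [0.11920459 0.12025383]
w5 0.02 298 z [-0.0133 -0.0126 -0.0118] y [-0.0039  0.0037]
w5 0.03 313 z [-0.0133 -0.0124 -0.0117] y [-0.0038  0.0036]
w5 0.04 322 z [-0.0131 -0.0122 -0.0115] y [-0.0037  0.0035]
w5 0.05 339 z [-0.0128 -0.012  -0.0112] y [-0.0037  0.0035]
w5 0.06 371 z [-0.0127 -0.0118 -0.011 ] y [-0.0036  0.0038]
w5 0.07 388 z [-0.0126 -0.0117 -0.0108] y [-0.0036  0.0037]
w5 0.08 403 z [-0.0124 -0.0116 -0.0106] y [-0.0035  0.0036]
w5 0.09 423 z [-0.0122 -0.0113 -0.0104] y [-0.0034  0.0036]
w5 0.1 479 z [-0.0121 -0.0111 -0.0101] y [-0.0038  0.0039]
w5 0.11 514 z [-0.0119 -0.0108 -0.0099] y [-0.0037  0.0038]
w5 0.12 82 z [-0.0104 -0.0096 -0.0086] y [-0.0036  0.0036]
xmax [0.11591213 0.11700792]
```

```bash
python3 - <<'E'
from h import *
z=np.load('tool5.npz');R,tp=z['R'],z['tp'];p,d,c=load('s5');T=(cloud(d,c)-tp)@R
hsv=cv2.cvtColor(p,cv2.COLOR_RGB2HSV)
m=(cv2.inRange(hsv,(105,100,20),(125,255,255))>0)&(abs(T[...,1])<.02)&(T[...,0]>-.04)&(T[...,0]<.14)&(T[...,2]>0)&(T[...,2]<.13)
Q=T[m];print(len(Q),'x',np.percentile(Q[:,0],[.5,99.5]),'z',np.percentile(Q[:,2],[.5,99.5]),'y',np.median(Q[:,1]))
k=Q[:,2]>.045;print('leg x',np.percentile(Q[k,0],[1,99]))
co=np.linalg.lstsq(np.c_[np.ones(len(Q)),Q[:,[0,2]]],Q[:,1],rcond=None)[0];print(co)
p,d,c=load('w5');W=cloud(d,c)
m=(W[...,0]>.498)&(W[...,0]<.55)&(abs(W[...,1]+.26)<.008)&(abs(W[...,2]-.217)<.008)&(d>0)
Q=T=(W[m]-tp)@R;print('pin in tool: x=',np.polyfit(Q[:,1],Q[:,0],1),'z=',np.polyfit(Q[:,1],Q[:,2],1),'ymin',Q[:,1].min())
E
python3 to.py .46 -.29 .22 96.5
```

```text
352 x [-0.02277684  0.11731446] z [0.01235276 0.10302332] y 0.00047157479957957345
leg x [-0.02219526  0.03446625]
[-0.0013217   0.02002476  0.03590864]
pin in tool: x= [0.02135715 0.026877  ] z= [ 0.13777456 -0.00392013] ymin 0.04479194431811686
t 6.5 p [ 0.457  -0.2956  0.2244] yaw 95.21 F [ 0.5 -0.4 -2.1] w 0.068 gf 67.3 q6 -45.38048334659532
shift [0.0053 0.0035 0.0044] twist -0.023
```

```bash
python3 -m crank '[{"x":0.001,"y":0.01,"z":0,"twist":0,"fingers":-1},{"x":0.0013,"y":0.025,"z":0.002,"twist":0,"fingers":-1},{"x":0.0013,"y":0.03,"z":0.002,"twist":0,"fingers":-1},{"x":0.0013,"y":0.03,"z":0.002,"twist":0,"fingers":-1},{"x":0.0013,"y":0.03,"z":0.002,"twist":0,"fingers":-1}]'
cat > rel.py <<'E'
from h import *
import sys
o=r.observe();p,d,c=snap('wrist',sys.argv[1]);R=np.array(o['ee_rot']);tp=np.array(o['eef_pos'])
T=(cloud(d,c)-tp)@R
m=(abs(T[...,1])<.008)&(T[...,0]>.02)&(T[...,0]<.15)&(abs(T[...,2]+.012)<.012)&(d>0);Q=T[m]
e=np.percentile(Q[:,0],99.8);k=(Q[:,0]<.05);print('plate top z',np.median(Q[k,2]).round(4),'y',np.percentile(Q[k,1],[3,97]).round(4),'end x',e.round(4),'-> hole x',(e-.091).round(4),'z',(np.median(Q[k,2])+.013).round(4))
m=(T[...,1]>.008)&(T[...,1]<.075)&(abs(T[...,0]-.0275)<.007)&(T[...,2]>-.008)&(T[...,2]<.02)&(d>0);Q=T[m];print('pin n',len(Q))
if len(Q)>30:
    print('y',Q[:,1].min().round(4),Q[:,1].max().round(4))
    for a in np.arange(.008,.075,.008):
        k=(Q[:,1]>=a)&(Q[:,1]<a+.008)
        if k.sum()>8: print(round(a+.004,3),k.sum(),'x',Q[k,0].mean().round(4),'z axis',(Q[k,2].mean()+.002).round(4))
E
python3 rel.py w6
```

```text
time_s: 6.92
eef_pos: [0.4862, -0.2907, 0.2204]
ee_rot: [[-0.092, 0.996, -0.0], [0.996, 0.092, -0.0], [-0.0, -0.0, -1.0]]
force: [-0.8, -0.5, -2.5]
gripper_width: 0.074
grasp_force: 67.3
plate top z -0.0123 y [-0.0038  0.0036] end x 0.117 -> hole x 0.026 z 0.0007
pin n 1372
y 0.0111 0.075
0.012 78 x 0.0265 z axis 0.0021
0.02 130 x 0.0267 z axis 0.0028
0.028 132 x 0.0269 z axis 0.0039
0.036 123 x 0.027 z axis 0.0051
0.044 123 x 0.0271 z axis 0.0061
0.052 121 x 0.0273 z axis 0.0072
0.06 121 x 0.0275 z axis 0.0085
0.068 386 x 0.0281 z axis 0.0105
0.076 158 x 0.0276 z axis 0.0039
```

```bash
python3 -m crank '[{"x":0.0006,"y":0.005,"z":0.001,"twist":0,"fingers":-1},{"x":0.0006,"y":0.01,"z":0.0015,"twist":0,"fingers":-1},{"x":0.0007,"y":0.015,"z":0.002,"twist":0,"fingers":-1},{"x":0.0007,"y":0.02,"z":0.0025,"twist":0,"fingers":-1},{"x":0.0007,"y":0.02,"z":0.0025,"twist":0,"fingers":-1},{"x":0.0007,"y":0.02,"z":0.0025,"twist":0,"fingers":-1}]'
python3 rel.py w7
```

```text
time_s: 7.47
eef_pos: [0.5056, -0.2884, 0.2177]
ee_rot: [[-0.091, 0.996, -0.0], [0.996, 0.091, 0.0], [0.0, -0.0, -1.0]]
force: [0.9, -0.7, -0.6]
gripper_width: 0.07
grasp_force: 67.3
plate top z -0.0122 y [-0.0057  0.0061] end x 0.1172 -> hole x 0.0262 z 0.0008
pin n 1854
y 0.0082 0.075
0.012 137 x 0.0264 z axis 0.0016
0.02 129 x 0.0266 z axis 0.0028
0.028 130 x 0.0267 z axis 0.0038
0.036 123 x 0.0269 z axis 0.0048
0.044 123 x 0.027 z axis 0.006
0.052 445 x 0.0279 z axis 0.0054
0.06 89 x 0.0275 z axis 0.0085
0.068 517 x 0.0279 z axis 0.0077
0.076 161 x 0.0277 z axis -0.0007
```

```bash
python3 -m crank '[{"x":0.0003,"y":0.005,"z":0.0005,"twist":0,"fingers":-1},{"x":0.0004,"y":0.01,"z":0.001,"twist":0,"fingers":-1},{"x":0.0004,"y":0.015,"z":0.0017,"twist":0,"fingers":-1},{"x":0.0004,"y":0.02,"z":0.0025,"twist":0,"fingers":-1},{"x":0.0004,"y":0.02,"z":0.0025,"twist":0,"fingers":-1},{"x":0.0004,"y":0.02,"z":0.0035,"twist":0,"fingers":-1},{"x":0.0004,"y":0.02,"z":0.0045,"twist":0,"fingers":-1},{"x":0.0004,"y":0.02,"z":0.0045,"twist":0,"fingers":-1}]'
python3 rel.py w8
```

```text
time_s: 8.18
eef_pos: [0.525, -0.2861, 0.2131]
ee_rot: [[-0.09, 0.996, -0.0], [0.996, 0.09, 0.0], [0.0, -0.0, -1.0]]
force: [1.2, -0.4, -3.0]
gripper_width: 0.072
grasp_force: 67.4
plate top z -0.0122 y [-0.0061  0.006 ] end x 0.117 -> hole x 0.026 z 0.0008
pin n 1921
y 0.0081 0.0749
0.012 139 x 0.0263 z axis -0.0002
0.02 136 x 0.0265 z axis 0.0009
0.028 211 x 0.0277 z axis 0.0041
0.036 295 x 0.0275 z axis -0.0016
0.044 127 x 0.027 z axis 0.0043
0.052 578 x 0.0278 z axis 0.0009
0.06 325 x 0.0275 z axis -0.0053
0.068 81 x 0.0308 z axis -0.0052
0.076 29 x 0.0328 z axis -0.0054
```

```bash
python3 -m crank '[{"x":0,"y":0,"z":0.0005,"twist":0,"fingers":-1},{"x":0,"y":0,"z":0.0008,"twist":0,"fingers":-1},{"x":0,"y":0,"z":0.0008,"twist":0,"fingers":-1}]'
python3 -m crank '[{"x":0,"y":0,"z":0.0005,"twist":0,"fingers":-1},{"x":0,"y":0,"z":0.0008,"twist":0,"fingers":-1},{"x":0,"y":0,"z":0.0008,"twist":0,"fingers":-1}]' 30
python3 to.py .5 -.29 .2 95
```

```text
time_s: 8.48
eef_pos: [0.525, -0.2862, 0.2128]
ee_rot: [[-0.09, 0.996, 0.0], [0.996, 0.09, 0.0], [0.0, 0.0, -1.0]]
force: [-1.3, 0.4, -0.2]
gripper_width: 0.073
grasp_force: 67.6
time_s: 8.73
eef_pos: [0.5252, -0.2862, 0.2123]
ee_rot: [[-0.09, 0.996, 0.0], [0.996, 0.09, -0.0], [-0.0, 0.0, -1.0]]
force: [-2.9, 0.8, 4.9]
gripper_width: 0.072
grasp_force: 68.2
t 8.7333 p [ 0.5252 -0.2862  0.2123] yaw 95.19 F [-2.9  0.8  4.9] w 0.072 gf 68.2 q6 -40.39172395898409
shift [-0.0015 -0.0254  0.0123] twist 0.003
```

Pin contact is confirmed by a 5–8 N change in vertical force. I'm opening slowly.

```bash
python3 -m crank '[{"x":0,"y":0,"z":0,"twist":0,"fingers":-0.84},{"x":0,"y":0,"z":0,"twist":0,"fingers":-0.8},{"x":0,"y":0,"z":0,"twist":0,"fingers":-0.75},{"x":0,"y":0,"z":0,"twist":0,"fingers":-0.7},{"x":0,"y":0,"z":0,"twist":0,"fingers":-0.6},{"x":0,"y":0,"z":0,"twist":0,"fingers":-0.45},{"x":0,"y":0,"z":0,"twist":0,"fingers":-0.45},{"x":0,"y":0,"z":0,"twist":0,"fingers":-0.45}]' 20
python3 rel.py w9
```

```text
time_s: 9.4
eef_pos: [0.5252, -0.2862, 0.2117]
ee_rot: [[-0.09, 0.996, -0.0], [0.996, 0.09, 0.0], [0.0, -0.0, -1.0]]
force: [-0.3, -0.5, -0.4]
gripper_width: 0.271
grasp_force: 0.0
plate top z -0.0131 y [-0.0061  0.0059] end x 0.1167 -> hole x 0.0257 z -0.0001
pin n 1323
y 0.008 0.0737
0.012 140 x 0.0264 z axis -0.0018
0.02 140 x 0.0266 z axis -0.0006
0.028 232 x 0.0276 z axis 0.0026
0.036 227 x 0.0278 z axis -0.0024
0.044 128 x 0.0271 z axis 0.0029
0.052 412 x 0.0281 z axis 0.0021
0.06 36 x 0.0283 z axis -0.0057
```

The plate hangs and is released. I'm lifting straight up, then checking it.

```bash
python3 -m crank '[{"x":0,"y":0,"z":-0.01,"twist":0,"fingers":-0.45},{"x":0,"y":0,"z":-0.025,"twist":0,"fingers":-0.45},{"x":0,"y":0,"z":-0.05,"twist":0,"fingers":-0.45},{"x":0,"y":0,"z":-0.085,"twist":0,"fingers":-0.45},{"x":0,"y":0,"z":-0.12,"twist":0,"fingers":-0.45},{"x":0,"y":0,"z":-0.15,"twist":0,"fingers":-0.45},{"x":0,"y":0,"z":-0.15,"twist":0,"fingers":-0.45},{"x":0,"y":0,"z":-0.15,"twist":0,"fingers":-0.45}]'
cat > chk.py <<'E'
from h import *
import sys
p,d,c=snap('wrist',sys.argv[1]);o=r.observe();W=cloud(d,c);ax=np.array([.995,.1,0]);la=np.array([-.1,.995,0])
A=(W-np.array([.525,-.26,.215]))@np.stack([ax,la,[0,0,1]],1)
m=(abs(A[...,0])<.02)&(abs(A[...,1])<.1)&(A[...,2]>.003)&(A[...,2]<.02)&(d>0);Q=A[m]
print(o['time_s'],len(Q),'lat range',np.percentile(Q[:,1],[.5,99.5]).round(4))
for a in np.arange(-.09,.09,.02):
    k=abs(Q[:,1]-a)<.005
    if k.sum()>5:print(round(a,2),'x',Q[k,0].mean().round(4),'z',np.median(Q[k,2]).round(4))
E
python3 chk.py w10
python3 -m crank '[{"x":0,"y":0,"z":0,"twist":0,"fingers":-0.45},{"x":0,"y":0,"z":0,"twist":0,"fingers":-0.45},{"x":0,"y":0,"z":0,"twist":0,"fingers":-0.45},{"x":0,"y":0,"z":0,"twist":0,"fingers":-0.45},{"x":0,"y":0,"z":0,"twist":0,"fingers":-0.45},{"x":0,"y":0,"z":0,"twist":0,"fingers":-0.45},{"x":0,"y":0,"z":0,"twist":0,"fingers":-0.45},{"x":0,"y":0,"z":0,"twist":0,"fingers":-0.45}]' >/dev/null
python3 chk.py w11
python3 - <<'E'
from h import *
p,d,c=snap('scene','s9');p0,d0,_=load('scene0');P=cloud(d,c);P0=cloud(d0,c)
for n,(u,v) in dict(tin=(319,218),grey=(270,265),tray=(415,190)).items():
    s=np.s_[v-3:v+4,u-3:u+4];print(n,np.median(P[s].reshape(-1,3),0).round(3),np.median(P0[s].reshape(-1,3),0).round(3))
E
```

```text
time_s: 10.12
eef_pos: [0.5262, -0.2869, 0.3649]
ee_rot: [[-0.09, 0.996, 0.005], [0.996, 0.09, -0.003], [-0.004, 0.004, -1.0]]
force: [-0.1, 0.4, -1.2]
gripper_width: 0.273
grasp_force: 0.0
10.1667 1170 lat range [-0.0465  0.0902]
-0.05 x -0.0013 z 0.0101
-0.03 x -0.0013 z 0.0107
-0.01 x -0.0017 z 0.0102
0.01 x -0.0016 z 0.0098
0.03 x -0.0024 z 0.0095
0.05 x -0.0025 z 0.009
0.07 x -0.0029 z 0.0088
10.8833 1196 lat range [-0.0472  0.0903]
-0.05 x -0.0017 z 0.0099
-0.03 x -0.0014 z 0.0106
-0.01 x -0.0013 z 0.0102
0.01 x -0.0021 z 0.0098
0.03 x -0.002 z 0.0095
0.05 x -0.0022 z 0.0089
0.07 x -0.0026 z 0.0086
tin [0.6   0.007 0.074] [0.599 0.007 0.074]
grey [0.567 0.185 0.094] [0.567 0.185 0.093]
tray [ 0.526 -0.282  0.012] [ 0.526 -0.28   0.013]
```

```bash
python3 -c "
from workcell import r
print(r.job_done())"
```

```text
the job is handed in; nothing more can be done
None
```

The blue plate hangs freely and still on the pin by its +21 mm hole, with its top edge about 1° from level and the grey plate, tray and tin where they stood. I handed the job in at about 11 s of the 48 s allowed; no verdict came back.

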